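# Square a glass counting plate into the corner of the reading stage

## Robot

A 7-joint arm with a two-finger parallel gripper is mounted at the origin on a cart in front of the work surface, level with it; the furniture and walls round the work are solid. World frame = base frame: x ahead of the robot, y to its left, z up, the work surface at z = 0. Lengths are in m, angles in rad, forces in N, time in s.
With the tool pointing down it reaches from about 0.35 to 0.9 m from the base axis. Payload 19.9 kg.
Tool frame: the origin (TCP) lies midway between the tips of the shut fingers; the grasp point (between the pads) lies 19 mm behind it (ctrl.grasp_offset is the distance from the TCP to the grasp point, in m); z points along the fingers, y is the line along which they close (so a half turn about z gives the same grasp; the last joint's range is limited). The gripper opens to 85 mm and grips with 20 to 120 N. Pads are 22 mm wide; open, the fingers measure 114 mm over their backs; the gripper's body (76 mm by 85 mm) begins 54 mm behind the grasp point. The pads swing forward as they close: fully open they stand 13 mm farther back than shut.
Start: joints at [1.079, 0.417, -0.01, 1.614, 0.005, 1.111, -0.053], TCP at [0.272, -0.563, 0.231] pointing down, gripper open.
Joint ranges: [-2.81, 2.81], [-0.39, 2.02], [-1.27, 1.25], [0.06, 2.57], [-1.19, 4.33], [0.19, 2], [-2.82, 2.82]. Speed limits (rad/s): [1.89, 1.89, 2.39, 2.39, 3.01, 3.01, 3.01].

## Interface

Orientations are given as a rotation vector (axis times angle).
In Python, from workcell import sensors, eyes, order, ctrl gives the robot as it stands.
- The arm moves only by the shell command python3 -m crank 'ROWS' [OPENING]. ROWS is JSON, a list of rows, each an object with "slide": the shift along the tool's x, y, z in cm, a list of three; "rot": the turn, a rotation vector about the tool's x, y, z in degrees, a list of three. In form: [{"slide": [x, y, z], "rot": [ax, ay, az]}, ...]. A call has exactly 5 rows; each row is the pose to reach, as a shift and turn from the pose commanded when the call began, along the tool's axes at that moment; what a row does not reach only later rows make up. A row lasts 1/8 s, in which the tool goes at most 62.5 mm and 10.7 degrees, less where a joint would pass 70% of its speed; a pose out of reach is approached as far as the arm can. A call with a gripper value outside its range is refused whole. OPENING is the finger opening in cm, from 0 to 8.54, set as the call begins (- or left out, the last holds). The fingers move at their own pace and stop on an object; the grip force is fixed at half the most. Time passes only in rows, so rows that repeat a pose let the fingers close, or fill a call up. It gives the time, the measured TCP pose, the force, the opening and the grip force at its end, in the units of the state.
- sensors.get_state(): the state, without advancing time (a new reading comes with each control period).
- eyes.get_image(name): name is "scene" or "top"; returns the picture (400x640x3 uint8, blue, green, red); there is no depth.
- eyes.camera_params(name): a dict with "fx", "fy", "cx", "cy" (pixels), "dist_coeffs" ([k1, k2, p1, p2, k3] as OpenCV has them; the pictures are not rectified), "origin" and "rotation" of the camera in the world. Camera axes: x right, y down, z forward; pixel columns grow to the right and rows downward; lengths in m; the calibration is good to about 2 mm. A picture is of the moment at which its call begins. camera_params takes no time and is no camera call.
- order.job_done(): hands the job in; it is judged then, once.
The state is a dict: "time_s": time; "joint_positions": joint angles; "qvel": joint speeds; "joint_efforts": joint torques, N m; "tcp_pos": TCP position; "tcp_rot": TCP orientation; "contact_force": force on the tool from outside, world axes, zero at the start; "moment": the same for the moment, N m; "opening": opening from 0.0 (shut) to 1.0 (fully open); "grasp_force": force on a finger pad.
Only numpy, scipy, OpenCV 4.12 (cv2) and the standard library are available. Lean on these libraries where they do the work, as an engineer would, in place of code of your own. Each camera call takes 0.05 s, during which the arm holds its last target. There are 200 camera calls.

## Task

Take the orange pusher from its rubber rest and, with its rubber foot only, nudge the glass counting plate flat against the long fence of the reading stage, then slide it along that fence until it also butts against the short side stop; press it home against each with about 6 N, so that the yellow sprung strip goes in flush, and never push the glass with more than 15 N. Keep fingers off the glass, leave the plate lying square in the corner with both strips still pushed in, stand the pusher upright on its rest again, and leave the bottle, the cup and the jar where they are.

Things in the scene. Friction and masses are not known exactly. Their poses are not given: they have to be found in the camera images.
- stage: Fixed reading stage: aluminium slab with white inlay, x -90 to 90, y -125 to 110 mm from its origin, top at 12 mm, turned up to 0.3 rad. Two adjustable dark steel stops 14 mm high (screw knobs 6 mm more), clamped and square to it: the long fence (210 mm along y) at its far +x side and the side stop (90 mm along x) at its right, -y side. Where they are clamped differs each time and is not measured: see the strips.
- long_strip (a joint): Yellow contact strip along the long fence, sprung by only 0.1 N: 0 out (3 mm proud of the fence), 0.003 m flush, when the plate's far edge touches the steel all along. The fence's steel face stands somewhere from 56 to 74 mm toward +x of the stage's origin, so its place must be felt or seen.
- side_strip (a joint): The same on the side stop: 0 out (3 mm proud), 0.003 m flush with the stop's steel face, which stands somewhere from 84 to 104 mm toward -y of the stage's origin. The strips' springs are too weak to push the plate back off.
- plate_centre (a point): Centre of the loose glass counting plate (pale green glass, a blue band across its +y end, two ruled grids; 50 (x) x 90 (y) x 8 mm thick, about 0.1 kg), half-way up its thickness; x and y along its edges, z up. It lies flat on the slab away from both stops, turned up to 0.3 rad from the stage.
- pusher_mid (a point): Centre, half-way up (42.5 mm above its underside), of the pusher, a round upright hand tool 85 mm tall, 0.08 kg: black rubber foot disc 30 mm in diameter and 12 mm high, steel neck 16 mm in diameter up to 24 mm, orange round handle 22 mm in diameter from 24 mm to the top. z along the handle, up.
- pusher: The same pusher; origin at the centre of its underside. Carried with its underside 3 to 5 mm above the slab, the foot clears the slab and still meets the plate's 8 mm edge; rubbing on the slab, it would hide the pushing force. It yields and tips a little in the grip under load.
- plate: The same glass plate; origin at the centre of its underside. Sliding it takes about 0.5 to 2 N; the stops are rigid and stay clamped. Pushed off-centre it turns; friction can leave it resting on one corner against a fence until it is pressed harder or nearer its lagging end.
- rest: Fixed round rubber rest pad, 72 mm in diameter, 5 mm high, on which the pusher stands; origin under its centre.
- dropper_bottle: Bystander: small brown dropper bottle, 33 mm in diameter, 102 mm tall; origin under its centre.
- mash_cup: Bystander: small clear cup with yellow mash, 42 mm in diameter, 38 mm tall; origin under its centre.
- jar: Bystander: small open glass jar, 62 mm in diameter, 60 mm tall; origin under its centre.
Things that resemble listed ones, but are neither listed nor needed, are in the scene too. What is meant by the rest is not purple, and is the smaller of those in its own colour.

How it is judged:
On the way, in this order (a step that is already met when the one before it is completed fails the run):
1. the pusher presses the plate flat against the long fence: strip within 1 mm of flush, plate square to the stage within 0.03 rad, at least 3 N between pusher and plate (value of joint long_strip above 0.002 m and angle between the x axis of plate_centre and the x axis of stage, either way round below 0.03 rad and contact force between pusher and plate above 3 N), for 0.2 s.
2. the pusher presses the plate, still against the long fence's strip (in by at least 0.5 mm), home against the side stop: its strip within 1 mm of flush, at least 3 N between pusher and plate (value of joint long_strip above 0.0005 m and value of joint side_strip above 0.002 m and contact force between pusher and plate above 3 N), for 0.2 s.
At the end, for the whole second after the job is handed in: The plate lies flat and at rest, holding both yellow strips within 1.5 mm of flush (its edges within 1.5 mm of both stops) and square to the stage within 0.03 rad; the pusher stands upright and at rest with its foot on the rest pad (centre within 20 mm) (value of joint each of long_strip, side_strip above 0.0015 m and angle between the x axis of plate_centre and the x axis of stage, either way round below 0.03 rad and z of plate_centre in the frame of stage below 0.018 m and linear speed of each of plate, pusher below 0.01 m/s and horizontal distance between pusher and rest below 0.02 m and angle between pusher's own z axis and vertical below 0.1 rad and z of pusher in the frame of rest between 0.002 and 0.009 m); the robot touches nothing.
It fails at once if the pusher pushes the glass plate with more than 15 N (contact force between pusher and plate above 15 N).
It fails at once if the gripper or arm touches the plate (contact force between any of the fingers, the arm and plate above 0.5 N).
It fails at once if the plate is lifted or tipped (angle between plate's own z axis and vertical above 0.12 rad or z of plate_centre in the frame of stage above 0.026 m).
It fails at once if a bystander is moved more than 15 mm (distance of any of dropper_bottle, mash_cup, jar from where it was at the start of the episode above 0.015 m).
It also fails if it takes over 64 s, if anything falls off the work surface, if the arm or the gripper's body presses on something with over 40 N, if the wrist force passes 120 N, or if a joint passes its speed limit or range.

## Working session

There is one attempt and no reset: what is moved stays moved. The work goes in short steps, Python scripts to look and compute and a shell command to move; the robot and the scene stay as the last step left them, time stands still between calls to the robot, and variables do not carry over. Pictures are saved under pics/ and viewed, at most 10 in all, crops included, and the job is handed in when it is done.

```bash
mkdir -p pics; ls; python3 - <<'E'
from workcell import sensors, eyes, order, ctrl
import cv2
for n in("scene","top"):
    im=eyes.get_image(n); cv2.imwrite(f"pics/{n}0.png",im); print(n,eyes.camera_params(n))
print(sensors.get_state(), ctrl.grasp_offset)
E
```

```text
pics
scene {'fx': 370.84589307115573, 'fy': 370.84589307115573, 'cx': 315.0067622114887, 'cy': 197.73645536019401, 'dist_coeffs': array([-0.01439691,  0.        ,  0.        ,  0.        ,  0.        ]), 'origin': array([0.96667392, 0.43238966, 0.95779295]), 'rotation': array([-0.95123217, -2.71321164,  0.72954379])}
top {'fx': 377.0436492550271, 'fy': 377.0436492550271, 'cx': 325.41597794494317, 'cy': 199.73908158823394, 'dist_coeffs': array([-0.03462139,  0.        ,  0.        ,  0.        ,  0.        ]), 'origin': array([0.38163762, 0.02819541, 1.08746427]), 'rotation': array([-2.08326277,  2.12398954, -0.24227778])}
{'time_s': 0.1, 'joint_positions': array([ 1.07949084,  0.41791593, -0.01031977,  1.61411774,  0.00469086,
        1.11070296, -0.05299678]), 'qvel': array([ 3.10402621e-04, -4.27796975e-04,  1.22550037e-03, -5.95683071e-04,
        5.91644513e-05, -2.19018391e-04,  8.14294300e-04]), 'joint_efforts': array([ 1.80126455e-03, -8.65814924e+01,  6.79905731e-01, -4.35631585e+01,
        1.91124767e-02,  4.92929292e-03, -1.51729801e-04]), 'tcp_pos': array([ 0.27160885, -0.56254503,  0.23072014]), 'tcp_rot': array([-3.06141980e+00, -7.00406497e-01,  5.01220245e-04]), 'contact_force': array([-0.22491239, -0.42879903, -0.94438672]), 'moment': array([0.00102922, 0.02406056, 0.0118951 ]), 'grasp_force': 0.0, 'opening': 1.000020694915382} 0.0187
```

View pics/top0.png

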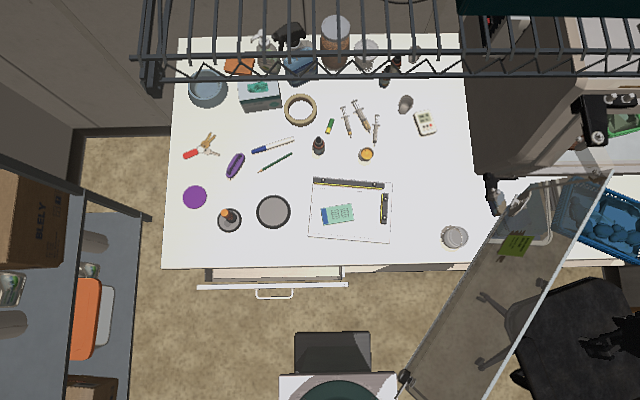

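View pics/scene0.png

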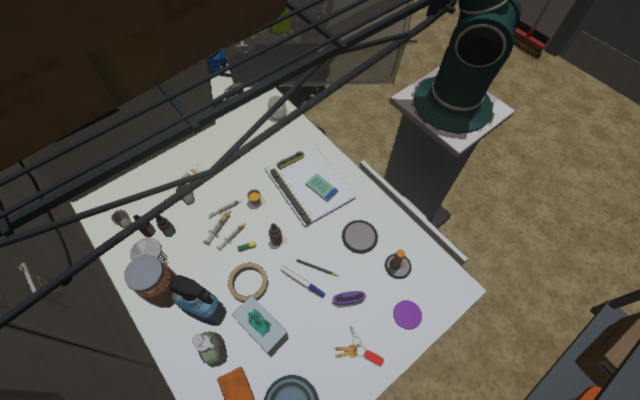

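Top view: +x is up and +y is left. Candidates for the rest are the purple disc (194,197), the large grey disc (273,211) and the small grey disc (229,219), which holds the orange-topped pusher. By the description it is the small grey one at (229,219). The stage is at (350,210), with the plate at (337,213), the long fence at (348,183) and the side stop at (383,208). Bottle (318,145), cup (366,154), jar (455,237).

```bash
cat > h.py <<'E'
import numpy as np, cv2
from scipy.spatial.transform import Rotation as R
from workcell import sensors, eyes
def P(n):
    p=eyes.camera_params(n); K=np.array([[p['fx'],0,p['cx']],[0,p['fy'],p['cy']],[0,0,1]])
    return K,np.array(p['dist_coeffs']),np.array(p['origin']),R.from_rotvec(p['rotation']).as_matrix()
def cast(n,uv,z):
    K,d,o,M=P(n); uv=np.array(uv,float).reshape(-1,1,2)
    q=cv2.undistortPoints(uv,K,d).reshape(-1,2); r=np.c_[q,np.ones(len(q))]@M.T
    return o+r*((z-o[2])/r[:,2])[:,None]
def proj(n,X):
    K,d,o,M=P(n); X=np.array(X,float).reshape(-1,3)
    return cv2.projectPoints(X,cv2.Rodrigues(M.T)[0],-M.T@o,K,d)[0].reshape(-1,2)
E
python3 - <<'E'
from h import *
import cv2
print(proj("top",[[0,0,0],[.27,-.56,.23],[.27,-.56,.5],[.1,-.2,.6]]).round())
print("rest,big",cast("top",[[229,219],[273,211]],.005).round(3)); print(cast("scene",[[398,266],[360,236]],.005).round(3))
t=cv2.imread("pics/top0.png"); s=cv2.imread("pics/scene0.png")
a=cv2.resize(t[165:250,195:405],None,fx=3.8,fy=3.8,interpolation=cv2.INTER_CUBIC)
b=cv2.resize(s[140:230,255:465],None,fx=3.8,fy=2.9,interpolation=cv2.INTER_CUBIC)
cv2.imwrite("pics/c1.png",np.vstack([a,b])[:600,:800])
for n,im in(("top",t),("scene",s)):
    hsv=cv2.cvtColor(im,cv2.COLOR_BGR2HSV)
    for nm,lo,hi in(("orange",(5,150,100),(17,255,255)),("yellow",(18,110,90),(34,255,255)),("green",(65,40,90),(92,255,255)),("blue",(95,110,80),(120,255,255))):
        m=cv2.inRange(hsv,lo,hi); k,l,st,c=cv2.connectedComponentsWithStats(m)
        print(n,nm,[(st[i].tolist(),c[i].round(1).tolist()) for i in range(1,k) if st[i,4]>12][:14])
E
```

```text
[[338. 434.]
 [592. 331.]
 [710. 349.]
 [529. 532.]]
rest,big [[0.578 0.304 0.005]
 [0.599 0.176 0.005]]
[[0.577 0.307 0.005]
 [0.597 0.178 0.005]]
top orange [([224, 59, 4, 11, 19], [225.5, 63.9]), ([221, 210, 7, 6, 28], [223.8, 212.2]), ([70, 278, 30, 82, 1775], [84.1, 318.0])]
top yellow [([326, 127, 5, 6, 21], [328.1, 129.5]), ([202, 133, 9, 11, 19], [206.5, 138.5]), ([361, 150, 11, 9, 78], [366.3, 154.1]), ([314, 182, 68, 7, 99], [347.2, 185.5]), ([381, 203, 1, 17, 17], [381.0, 211.0])]
top green [([247, 81, 22, 12, 190], [257.8, 86.9]), ([608, 128, 32, 8, 57], [623.6, 131.7]), ([326, 204, 27, 20, 373], [339.4, 213.5])]
top blue [([252, 146, 15, 7, 47], [259.0, 149.4]), ([605, 188, 35, 15, 79], [621.2, 195.4]), ([578, 201, 62, 64, 1788], [613.3, 230.9]), ([623, 201, 10, 4, 14], [627.6, 202.4]), ([634, 206, 6, 7, 13], [637.1, 208.6]), ([321, 209, 7, 15, 64], [324.2, 215.9])]
scene orange [([397, 250, 7, 7, 34], [400.3, 253.2]), ([218, 368, 36, 32, 770], [235.3, 385.9]), ([580, 386, 21, 14, 167], [590.9, 393.2])]
scene yellow [([280, 155, 23, 13, 46], [291.0, 161.2]), ([249, 192, 11, 10, 79], [253.8, 196.5]), ([249, 242, 6, 5, 24], [251.6, 244.2]), ([338, 346, 15, 5, 24], [346.8, 347.9]), ([337, 352, 19, 5, 45], [347.4, 354.0])]
scene green [([306, 174, 28, 27, 346], [319.4, 185.3]), ([248, 309, 23, 28, 335], [258.6, 322.4])]
scene blue [([221, 50, 4, 9, 22], [222.4, 54.1]), ([213, 54, 8, 6, 27], [216.8, 57.0]), ([325, 189, 12, 10, 50], [330.8, 193.4]), ([309, 285, 15, 11, 56], [315.9, 289.8]), ([179, 302, 18, 13, 92], [187.6, 306.4]), ([201, 313, 5, 4, 13], [202.8, 314.5])]
```

View pics/c1.png

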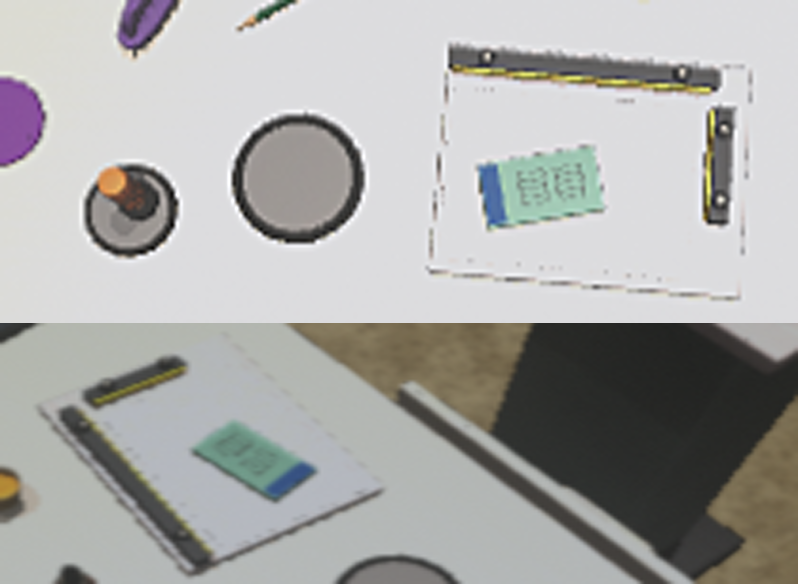

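The crop shows the orange-capped pusher on the small grey rest (crop 115,182 / 132,210). The plate is at (540,187), the long fence's yellow strip runs (453,70)-(716,91), and the side strip is at (708,165).

```bash
python3 - <<'E'
from h import *
t=cv2.imread("pics/top0.png"); s=cv2.imread("pics/scene0.png")
print("pusher top", cast("top",[[223.8-.3,212.2]],.09).round(4), cast("scene",[[400.3,252.]],.09).round(4))
for n,im,c in(("top",t,(229,219)),("scene",s,(398,266))):
    hsv=cv2.cvtColor(im,cv2.COLOR_BGR2HSV)
    x,y=c; m=np.zeros(im.shape[:2],np.uint8); r=20
    m[y-r:y+r,x-r:x+r]=(hsv[y-r:y+r,x-r:x+r,2]<185)*255
    ct=max(cv2.findContours(m,0,1)[0],key=cv2.contourArea); h=cv2.convexHull(ct)
    w=cast(n,h.reshape(-1,2),.003)[:,:2].astype(np.float32); print(n,"rest circle",cv2.minEnclosingCircle(w))
    m=cv2.inRange(hsv,(65,40,60),(92,255,255))|cv2.inRange(hsv,(95,90,50),(120,255,255))
    roi=np.zeros_like(m); 
    if n=="top": roi[195:232,312:362]=255
    else: roi[165:208,298:345]=255
    m=cv2.morphologyEx(m&roi,cv2.MORPH_CLOSE,np.ones((3,3)))
    ct=max(cv2.findContours(m,0,1)[0],key=cv2.contourArea).reshape(-1,2)
    w=(cast(n,ct,.02)[:,:2]*1000).astype(np.float32); rr=cv2.minAreaRect(w); print(n,"plate",rr,cv2.boxPoints(rr).round(1).tolist())
    yl=cv2.inRange(hsv,(18,70,60),(34,255,255))
    for nm,b in ((("long",(180,191,310,384)),("side",(192,226,376,386))) if n=="top" else (("long",(165,225,265,312)),("side",(148,170,275,306)))):
        mm=np.zeros_like(yl); mm[b[0]:b[1],b[2]:b[3]]=yl[b[0]:b[1],b[2]:b[3]]
        p=np.argwhere(mm)[:,::-1]; w=cast(n,p,.022)[:,:2]
        v=cv2.fitLine(w.astype(np.float32),2,0,.01,.01).ravel(); pr=(w-v[2:])@v[:2]
        print(n,nm,len(p),"dir",v[:2].round(3),"pt",v[2:].round(4),"ends",(v[2:]+pr.min()*v[:2]).round(4),(v[2:]+pr.max()*v[:2]).round(4))
c=np.array([[447,66],[432,270],[738,297],[750,66]])/3.8+[195,165]
print("slab",cast("top",c,.012).round(4).tolist())
st=sensors.get_state(); print(R.from_rotvec(st['tcp_rot']).as_matrix().round(3))
print("bott cup jar",cast("top",[[318,148],[366,156],[455,239]],.01).round(3))
E
```

```text
pusher top [[0.5812 0.2979 0.09  ]] [[0.5808 0.2957 0.09  ]]
top rest circle ((0.575533926486969, 0.30478614568710327), 0.03697291761636734)
top plate ((583.774658203125, -10.339542388916016), (48.12507629394531, 86.96053314208984), 8.554906845092773) [[553.5, 29.100000381469727], [566.4000244140625, -56.900001525878906], [614.0, -49.79999923706055], [601.0999755859375, 36.20000076293945]]
top long 127 dir [0.107 0.994] pt [ 0.6675 -0.044 ] ends [ 0.657  -0.1415] [0.6781 0.0543]
top side 51 dir [ 0.994 -0.107] pt [ 0.5989 -0.1384] ends [ 0.5576 -0.134 ] [ 0.6401 -0.1429]
scene rest circle ((0.5581328272819519, 0.29108723998069763), 0.06354758143424988)
scene plate ((585.1386108398438, -10.143230438232422), (49.35951232910156, 87.51061248779297), 8.297956466674805) [[554.4000244140625, 29.600000381469727], [567.0, -57.0], [615.9000244140625, -49.900001525878906], [603.2000122070312, 36.70000076293945]]
scene long 51 dir [0.239 0.971] pt [ 0.6576 -0.0747] ends [ 0.6396 -0.148 ] [0.688  0.0487]
scene side 72 dir [ 0.993 -0.117] pt [ 0.6002 -0.1386] ends [ 0.5574 -0.1336] [ 0.6428 -0.1436]
slab [[0.6818, 0.0584, 0.012], [0.5226, 0.0716, 0.012], [0.4977, -0.158, 0.012], [0.6773, -0.1777, 0.012]]
[[ 0.901  0.435 -0.001]
 [ 0.435 -0.901  0.001]
 [-0.    -0.001 -1.   ]]
bott cup jar [[ 0.79   0.041  0.01 ]
 [ 0.762 -0.103  0.01 ]
 [ 0.506 -0.349  0.01 ]]
```

```bash
python3 - <<'E'
from h import *
t=cv2.imread("pics/top0.png")
cv2.imwrite("pics/c2.png",cv2.resize(t[160:400,380:640],None,fx=2.4,fy=2.4,interpolation=cv2.INTER_CUBIC))
print(proj("scene",[[0,0,0],[.27,-.56,.23],[.2,-.5,.5],[0.05,-.1,.6]]).round())
E
```

```text
[[ 452.  103.]
 [ 292.   -5.]
 [ 320. -100.]
 [ 488. -108.]]
```

View pics/c2.png

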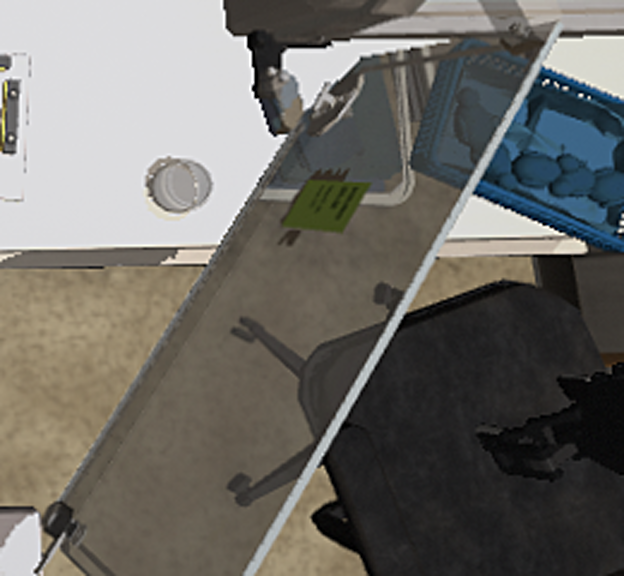

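The crop shows a clear upright screen, foot edge (60,520)-(360,60) and pale top edge (250,575)-(560,25) in the crop. It stands between the parked gripper (550,430) and the work, so I need its height before moving.

```bash
python3 - <<'E'
from h import *
c=lambda p:np.array(p)/2.4+[380,160]
K,d,o,M=P("top"); 
print("nadir",proj("top",[[o[0],o[1],0]]).round())
A,B=cast("top",[c([60,520]),c([300,140])],0.)[:,:2]; B2=cast("top",[c([360,60])],0.)[0,:2]
print("foot",A.round(3),B.round(3),B2.round(3))
for h in(.1,.2,.3,.4,.5,.6):
    T=cast("top",[c([250,575]),c([400,310]),c([560,25])],h)[:,:2]
    n=np.array([-(B-A)[1],(B-A)[0]]);n/=np.linalg.norm(n)
    print(h,T.round(3).tolist(),"off-plane",((T-A)@n).round(3), "along",((T-A)@((B-A)/np.linalg.norm(B-A))).round(3))
    print("   in scene",proj("scene",np.c_[T,[h]*3]).round().tolist())
s=cv2.imread("pics/scene0.png"); cv2.imwrite("pics/c3.png",cv2.resize(s[0:200,150:430],None,fx=2.8,fy=2.8,interpolation=cv2.INTER_CUBIC))
E
```

```text
nadir [[325. 286.]]
foot [ 0.138 -0.183] [ 0.565 -0.507] [ 0.665 -0.597]
0.1 [[0.102, -0.354], [0.36, -0.545], [0.677, -0.786]] off-plane [-0.158 -0.154 -0.154] along [0.075 0.396 0.794]
   in scene [[366.0, 39.0], [276.0, 41.0], [163.0, 43.0]]
0.2 [[0.13, -0.315], [0.362, -0.487], [0.647, -0.703]] off-plane [-0.11  -0.106 -0.106] along [0.074 0.362 0.72 ]
   in scene [[371.0, 22.0], [283.0, 24.0], [173.0, 26.0]]
0.3 [[0.159, -0.277], [0.364, -0.429], [0.617, -0.621]] off-plane [-0.062 -0.059 -0.059] along [0.073 0.329 0.646]
   in scene [[377.0, 2.0], [291.0, 3.0], [184.0, 5.0]]
0.4 [[0.187, -0.238], [0.367, -0.371], [0.587, -0.538]] off-plane [-0.014 -0.011 -0.011] along [0.072 0.296 0.573]
   in scene [[385.0, -23.0], [302.0, -22.0], [198.0, -20.0]]
0.5 [[0.215, -0.199], [0.369, -0.313], [0.557, -0.456]] off-plane [0.034 0.036 0.037] along [0.071 0.262 0.499]
   in scene [[395.0, -54.0], [315.0, -53.0], [215.0, -52.0]]
0.6 [[0.244, -0.161], [0.371, -0.255], [0.527, -0.374]] off-plane [0.082 0.084 0.084] along [0.07  0.229 0.425]
   in scene [[407.0, -94.0], [331.0, -93.0], [237.0, -92.0]]
```

View pics/c3.png

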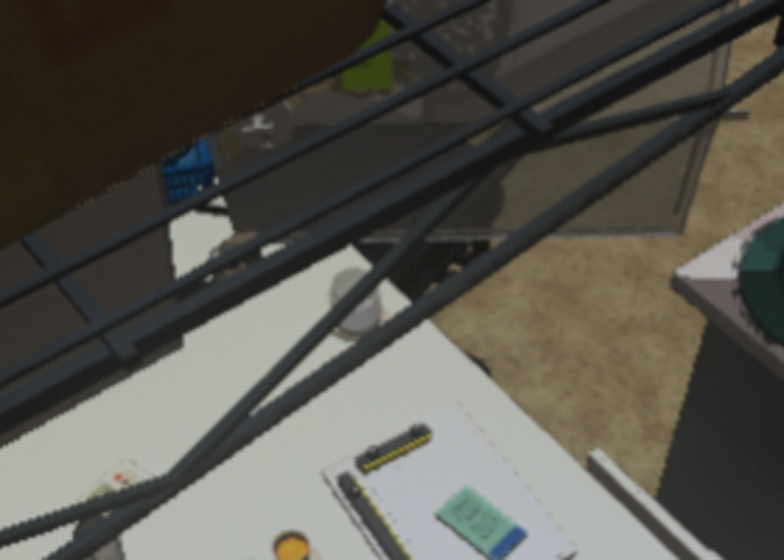

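```bash
python3 - <<'E'
from h import *
for z in(-.1,0,.05,.1,.15): print(z,cast("top",[[405,377]],z)[0,:2].round(3),cast("scene",[[394.6,83]],z)[0,:2].round(3))
E
python3 -m crank '[{"slide":[0,0,-6.2],"rot":[0,0,0]},{"slide":[0,0,-12.4],"rot":[0,0,0]},{"slide":[0,0,-18.6],"rot":[0,0,0]},{"slide":[0,0,-24.8],"rot":[0,0,0]},{"slide":[0,0,-31],"rot":[0,0,0]}]' 8.5
```

```text
-0.1 [ 0.115 -0.203] [-0.006 -0.263]
0 [ 0.137 -0.183] [ 0.086 -0.197]
0.05 [ 0.148 -0.174] [ 0.132 -0.164]
0.1 [ 0.16  -0.164] [ 0.178 -0.132]
0.15 [ 0.171 -0.154] [ 0.224 -0.099]
time_s: 0.72
tcp_pos: [0.2715, -0.5624, 0.5432]
tcp_rot: [-3.062, -0.701, 0.0]
contact_force: [0.5, 0.2, 1.0]
opening: 0.997
grasp_force: 0.0
```

```bash
python3 -m crank '[{"slide":[0,0,-4],"rot":[0,0,0]},{"slide":[4,-4,-4],"rot":[0,0,0]},{"slide":[8.5,-8.3,-4],"rot":[0,0,0]},{"slide":[12.8,-12.5,-4],"rot":[0,0,0]},{"slide":[17,-16.7,-4],"rot":[0,0,0]}]'
python3 -m crank '[{"slide":[4.2,-4.2,0],"rot":[0,0,0]},{"slide":[8.5,-8.4,0],"rot":[0,0,0]},{"slide":[12.8,-12.6,0],"rot":[0,0,0]},{"slide":[17,-16.8,0],"rot":[0,0,0]},{"slide":[21,-21,0],"rot":[0,0,0]}]'
```

```text
time_s: 1.35
tcp_pos: [0.3526, -0.3365, 0.5811]
tcp_rot: [-3.062, -0.701, 0.0]
contact_force: [-0.1, 0.1, -0.6]
opening: 0.999
grasp_force: 0.0
time_s: 1.98
tcp_pos: [0.4502, -0.0562, 0.5812]
tcp_rot: [3.062, 0.7, -0.0]
contact_force: [1.8, -0.6, 0.3]
opening: 0.992
grasp_force: 0.0
```

```bash
python3 -m crank '[{"slide":[4.2,-4.2,0],"rot":[0,0,-10]},{"slide":[8.5,-8.4,0],"rot":[0,0,-20]},{"slide":[12.8,-12.6,0],"rot":[0,0,-30]},{"slide":[17,-16.8,0],"rot":[0,0,-40]},{"slide":[21,-20.5,0],"rot":[0,0,-50]}]'
python3 - <<'E'
from h import *
s=sensors.get_state(); M=R.from_rotvec(s['tcp_rot']).as_matrix(); print(M.round(3), s['joint_positions'].round(2))
print(((np.array([.581,.2968,.2])-s['tcp_pos'])@M*100).round(2))
E
```

```text
time_s: 2.6
tcp_pos: [0.5504, 0.2196, 0.5811]
tcp_rot: [-2.474, -1.936, 0.0]
contact_force: [0.8, -0.5, 0.2]
opening: 0.993
grasp_force: 0.0
[[ 0.24   0.971 -0.   ]
 [ 0.971 -0.24   0.   ]
 [-0.    -0.    -1.   ]] [ 0.05  0.35 -0.75  1.02  0.24  1.85 -0.84]
[ 8.23  1.13 38.11]
```

```bash
python3 -m crank '[{"slide":[4,0.5,5],"rot":[0,0,-8]},{"slide":[8.2,1.1,10],"rot":[0,0,-8]},{"slide":[8.2,1.1,16],"rot":[0,0,-8]},{"slide":[8.2,1.1,22],"rot":[0,0,-8]},{"slide":[8.2,1.1,28],"rot":[0,0,-8]}]'
python3 -m crank '[{"slide":[0,0,6],"rot":[0,0,0]},{"slide":[0,0,12],"rot":[0,0,0]},{"slide":[0,0,15],"rot":[0,0,0]},{"slide":[0,0,15],"rot":[0,0,0]},{"slide":[0,0,15],"rot":[0,0,0]}]'
python3 - <<'E'
from h import *
s=sensors.get_state(); M=R.from_rotvec(s['tcp_rot']).as_matrix(); print(M.round(3), s['joint_positions'].round(2))
print(((np.array([.581,.2968,.036])-s['tcp_pos'])@M*100).round(2))
cv2.imwrite("pics/d.png",np.vstack([cv2.resize(eyes.get_image(n)[a:a+75,b:b+200],None,fx=4,fy=4,interpolation=cv2.INTER_CUBIC) for n,a,b in(("top",180,140),("scene",225,300))]))
E
```

```text
time_s: 3.22
tcp_pos: [0.5805, 0.2943, 0.299]
tcp_rot: [-2.339, -2.097, 0.001]
contact_force: [2.2, 1.5, 0.2]
opening: 0.992
grasp_force: 0.0
time_s: 3.85
tcp_pos: [0.5813, 0.2951, 0.1528]
tcp_rot: [2.339, 2.097, 0.002]
contact_force: [1.0, -0.8, 0.4]
opening: 0.997
grasp_force: 0.0
[[ 0.108  0.994  0.001]
 [ 0.994 -0.108  0.001]
 [ 0.001  0.001 -1.   ]] [-0.04  0.64 -0.69  1.59  0.45  1.07 -0.96]
[ 0.15 -0.06 11.68]
```

View pics/d.png

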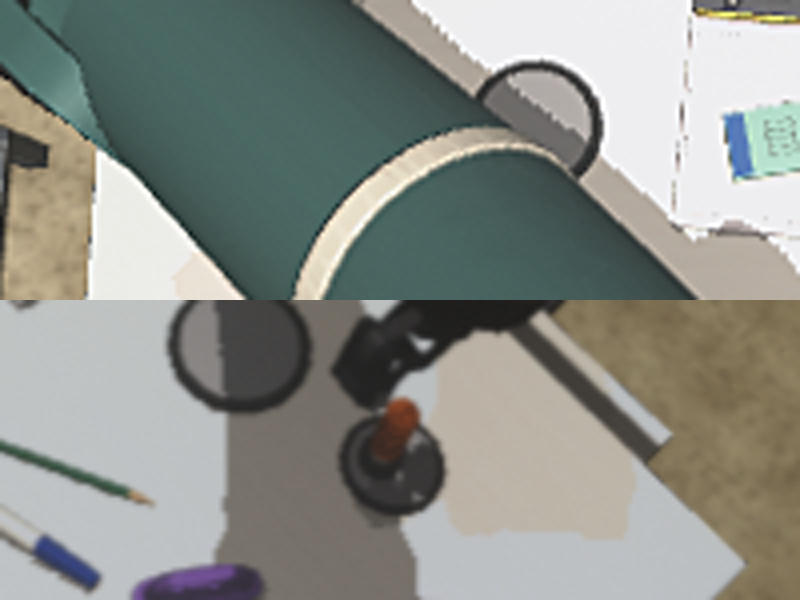

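The scene half shows the open gripper (crop 400,350) over the orange handle (400,415), lined up. Now I descend and close.

```bash
python3 -m crank '[{"slide":[0.15,0,4],"rot":[0,0,0]},{"slide":[0.15,0,7],"rot":[0,0,0]},{"slide":[0.15,0,10],"rot":[0,0,0]},{"slide":[0.15,0,11.7],"rot":[0,0,0]},{"slide":[0.15,0,11.7],"rot":[0,0,0]}]'
python3 -m crank '[{"slide":[0,0,0],"rot":[0,0,0]},{"slide":[0,0,0],"rot":[0,0,0]},{"slide":[0,0,0],"rot":[0,0,0]},{"slide":[0,0,0],"rot":[0,0,0]},{"slide":[0,0,0],"rot":[0,0,0]}]' 0.5
python3 -m crank '[{"slide":[0,0,0],"rot":[0,0,0]},{"slide":[0,0,0],"rot":[0,0,0]},{"slide":[0,0,0],"rot":[0,0,0]},{"slide":[0,0,0],"rot":[0,0,0]},{"slide":[0,0,0],"rot":[0,0,0]}]' 0.5
```

```text
time_s: 4.58
tcp_pos: [0.5809, 0.2961, 0.0342]
tcp_rot: [-2.339, -2.097, 0.001]
contact_force: [0.2, -0.8, 1.2]
opening: 0.993
grasp_force: 0.0
time_s: 5.2
tcp_pos: [0.5812, 0.2962, 0.0347]
tcp_rot: [2.339, 2.097, 0.001]
contact_force: [-0.3, -0.8, 6.4]
opening: 0.242
grasp_force: 58.4
time_s: 5.82
tcp_pos: [0.5812, 0.2962, 0.0347]
tcp_rot: [2.339, 2.097, 0.001]
contact_force: [0.1, -1.7, 5.5]
opening: 0.244
grasp_force: 58.4
```

```bash
python3 -m crank '[{"slide":[0,0,-3],"rot":[0,0,0]},{"slide":[0,0,-6],"rot":[0,0,0]},{"slide":[-4,-1,-7],"rot":[0,0,0]},{"slide":[-9,-2.4,-7],"rot":[0,0,0]},{"slide":[-14,-2.4,-7],"rot":[0,0,0]}]'
python3 -m crank '[{"slide":[-5,0,0],"rot":[0,0,0]},{"slide":[-10,0,0],"rot":[0,0,0]},{"slide":[-14,0,0],"rot":[0,0,0]},{"slide":[-15.9,0,0],"rot":[0,0,0]},{"slide":[-15.9,0,2],"rot":[0,0,0]}]'
python3 - <<'E'
from h import *
s=sensors.get_state(); M=R.from_rotvec(s['tcp_rot']).as_matrix(); print(M.round(3), s['joint_positions'].round(2),s['tcp_pos'])
print(((np.array([.5254,.0012,.0457])-s['tcp_pos'])@M*100).round(2))
for n in("top","scene"): cv2.imwrite(f"pics/{n}1.png",eyes.get_image(n))
t=cv2.imread("pics/scene1.png"); cv2.imwrite("pics/e.png",cv2.resize(t[130:250,240:440],None,fx=4,fy=4,interpolation=cv2.INTER_CUBIC))
E
```

```text
time_s: 6.45
tcp_pos: [0.5408, 0.1584, 0.1043]
tcp_rot: [2.338, 2.099, -0.001]
contact_force: [0.8, -1.0, -1.0]
opening: 0.241
grasp_force: 58.8
time_s: 7.08
tcp_pos: [0.5255, 0.0005, 0.0845]
tcp_rot: [2.34, 2.094, 0.002]
contact_force: [0.6, 0.4, -0.8]
opening: 0.243
grasp_force: 58.8
[[ 0.11   0.994  0.002]
 [ 0.994 -0.11  -0.   ]
 [-0.     0.002 -1.   ]] [ 0.48  0.53 -0.68  1.96  0.45  0.8  -0.56] [0.52546768 0.00052879 0.0845436 ]
[ 0.07 -0.02  3.88]
```

View pics/e.png

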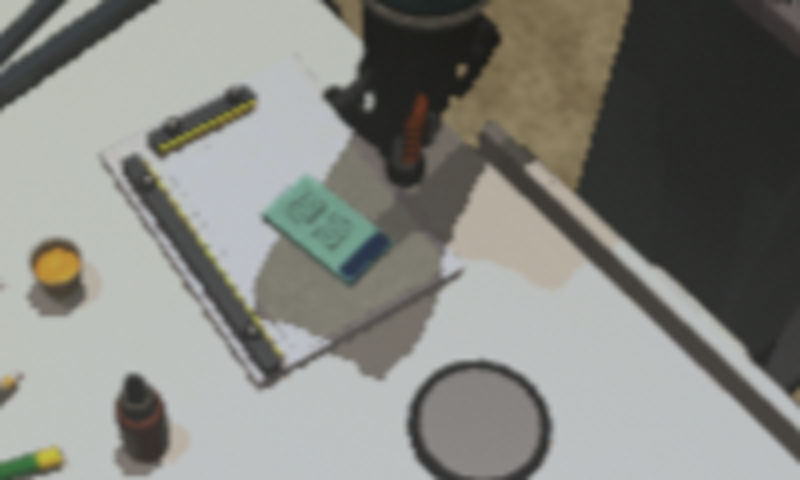

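Scene crop: the pusher is upright in the grip with its foot at (405,165), the plate at (325,225) and the fence strip on the left. Now I write a tracker and lower beside the plate.

```bash
cat > tr.py <<'E'
from h import *
X=np.array([.9942,-.107]);Y=np.array([.107,.9942]);C0=np.array([.5845,-.0102])
def track():
    s=sensors.get_state(); d=s['tcp_pos'][:2]-C0
    print("t",round(s['time_s'],2),"tcp uv mm",(d@X*1000).round(1),(d@Y*1000).round(1),"z",s['tcp_pos'][2].round(4),"F uvz",(s['contact_force'][:2]@X).round(2),(s['contact_force'][:2]@Y).round(2),s['contact_force'][2].round(2))
    im=eyes.get_image("scene"); hsv=cv2.cvtColor(im,cv2.COLOR_BGR2HSV)
    m=cv2.inRange(hsv,(65,40,40),(92,255,255))|cv2.inRange(hsv,(95,90,35),(120,255,255))
    roi=np.zeros_like(m); roi[148:225,255:360]=255
    m=cv2.morphologyEx(m&roi,cv2.MORPH_CLOSE,np.ones((3,3)))
    ct=max(cv2.findContours(m,0,1)[0],key=cv2.contourArea).reshape(-1,2)
    w=cast("scene",ct,.02)[:,:2]-C0; w=(np.c_[w@X,w@Y]*1000).astype(np.float32); r=cv2.minAreaRect(w)
    print("plate uv",np.round(r[0],1),"size",np.round(r[1],1),"ang",round(r[2],1),"u range",w[:,0].min().round(1),w[:,0].max().round(1),"v",w[:,1].min().round(1),w[:,1].max().round(1))
    return im
if __name__=="__main__": track()
E
python3 -m crank '[{"slide":[0.1,0,1.5],"rot":[0,0,0]},{"slide":[0.1,0,3],"rot":[0,0,0]},{"slide":[0.1,0,3.9],"rot":[0,0,0]},{"slide":[0.1,0,3.9],"rot":[0,0,0]},{"slide":[0.1,0,3.9],"rot":[0,0,0]}]'
python3 tr.py
python3 -m crank '[{"slide":[0,0.4,0],"rot":[0,0,0]},{"slide":[0,0.8,0],"rot":[0,0,0]},{"slide":[0,1.2,0],"rot":[0,0,0]},{"slide":[0,1.6,0],"rot":[0,0,0]},{"slide":[0,2.0,0],"rot":[0,0,0]}]'
python3 tr.py
```

```text
time_s: 7.8
tcp_pos: [0.525, 0.0026, 0.0455]
tcp_rot: [2.339, 2.097, 0.001]
contact_force: [-0.4, -0.4, -1.6]
opening: 0.241
grasp_force: 58.8
t 7.8 tcp uv mm -60.5 6.3 z 0.0455 F uvz -0.4 -0.45 -1.6
plate uv [0.6 1.1] size [51.3 88.7] ang 15.4 u range -30.5 34.2 v -47.2 48.3
time_s: 8.48
tcp_pos: [0.5449, 0.0003, 0.0452]
tcp_rot: [-2.339, -2.097, 0.0]
contact_force: [-0.4, -0.2, -0.6]
opening: 0.244
grasp_force: 58.8
t 8.47 tcp uv mm -40.5 6.2 z 0.0452 F uvz -0.33 -0.28 -0.65
plate uv [ 1.8 -0.3] size [52.5 87.8] ang 16.1 u range -30.0 34.9 v -47.2 48.3
```

```bash

python3 -m crank '[{"slide":[0,0.4,0],"rot":[0,0,0]},{"slide":[0,0.8,0],"rot":[0,0,0]},{"slide":[0,1.2,0],"rot":[0,0,0]},{"slide":[0,1.6,0],"rot":[0,0,0]},{"slide":[0,2.0,0],"rot":[0,0,0]}]'
python3 tr.py
python3 -m crank '[{"slide":[0,0.3,0],"rot":[0,0,0]},{"slide":[0,0.6,0],"rot":[0,0,0]},{"slide":[0,0.9,0],"rot":[0,0,0]},{"slide":[0,1.2,0],"rot":[0,0,0]},{"slide":[0,1.5,0],"rot":[0,0,0]}]'
python3 tr.py
```

```text
time_s: 9.15
tcp_pos: [0.5648, -0.0019, 0.0453]
tcp_rot: [-2.339, -2.097, 0.0]
contact_force: [-0.4, 0.1, -1.4]
opening: 0.243
grasp_force: 58.8
t 9.15 tcp uv mm -20.5 6.2 z 0.0453 F uvz -0.42 0.05 -1.43
plate uv [19.7 -2.7] size [52.  88.8] ang 7.4 u range -9.1 48.7 v -49.0 42.6
time_s: 9.82
tcp_pos: [0.5797, -0.0035, 0.0453]
tcp_rot: [-2.339, -2.097, 0.0]
contact_force: [-1.4, 0.9, -0.8]
opening: 0.234
grasp_force: 58.8
t 9.82 tcp uv mm -5.5 6.1 z 0.0453 F uvz -1.46 0.74 -0.83
plate uv [32.4 -5.6] size [89.2 53.1] ang 89.7 u range 5.9 59.1 v -50.3 38.9
```

```bash

python3 -m crank '[{"slide":[0,-0.6,0],"rot":[0,0,0]},{"slide":[-0.6,-0.6,0],"rot":[0,0,0]},{"slide":[-1.1,-0.6,0],"rot":[0,0,0]},{"slide":[-1.1,-0.2,0],"rot":[0,0,0]},{"slide":[-1.1,0,0],"rot":[0,0,0]}]'
python3 -m crank '[{"slide":[0,0.4,0],"rot":[0,0,0]},{"slide":[0,0.8,0],"rot":[0,0,0]},{"slide":[0,1.2,0],"rot":[0,0,0]},{"slide":[0,1.6,0],"rot":[0,0,0]},{"slide":[0,2.0,0],"rot":[0,0,0]}]'
python3 tr.py
```

```text
time_s: 10.5
tcp_pos: [0.5787, -0.0145, 0.0453]
tcp_rot: [-2.339, -2.097, -0.0]
contact_force: [-0.0, 0.9, -0.9]
opening: 0.237
grasp_force: 58.8
time_s: 11.12
tcp_pos: [0.5984, -0.0166, 0.0452]
tcp_rot: [-2.339, -2.097, 0.0]
contact_force: [-1.3, 0.8, 0.6]
opening: 0.243
grasp_force: 58.8
t 11.12 tcp uv mm 14.5 -4.9 z 0.0452 F uvz -1.36 0.67 0.62
plate uv [52.7 -7. ] size [89.8 51.6] ang 88.4 u range 26.7 79.4 v -52.2 38.3
```

```bash

python3 -m crank '[{"slide":[0,0.1,0],"rot":[0,0,0]},{"slide":[0,0.2,0],"rot":[0,0,0]},{"slide":[0,0.3,0],"rot":[0,0,0]},{"slide":[0,0.4,0],"rot":[0,0,0]},{"slide":[0,0.5,0],"rot":[0,0,0]}]'
python3 tr.py
python3 -m crank '[{"slide":[0,0.05,0],"rot":[0,0,0]},{"slide":[0,0.1,0],"rot":[0,0,0]},{"slide":[0,0.15,0],"rot":[0,0,0]},{"slide":[0,0.2,0],"rot":[0,0,0]},{"slide":[0,0.2,0],"rot":[0,0,0]}]'
python3 tr.py
```

```text
time_s: 11.8
tcp_pos: [0.6032, -0.0172, 0.0453]
tcp_rot: [-2.339, -2.097, 0.0]
contact_force: [-0.6, -0.3, -0.8]
opening: 0.241
grasp_force: 58.8
t 11.8 tcp uv mm 19.3 -4.9 z 0.0453 F uvz -0.6 -0.36 -0.76
plate uv [57.5 -7.3] size [89.6 51.1] ang 87.6 u range 31.7 84.3 v -52.4 38.3
time_s: 12.48
tcp_pos: [0.6052, -0.0174, 0.0453]
tcp_rot: [-2.339, -2.097, -0.0]
contact_force: [-0.1, -0.1, -0.6]
opening: 0.239
grasp_force: 58.8
t 12.47 tcp uv mm 21.3 -4.9 z 0.0453 F uvz -0.09 -0.12 -0.61
plate uv [59.7 -7.5] size [89.6 53.8] ang 87.4 u range 32.8 87.5 v -52.4 37.7
```

```bash

python3 -m crank '[{"slide":[0,-0.5,0],"rot":[0,0,0]},{"slide":[-0.5,-0.5,0],"rot":[0,0,0]},{"slide":[-0.8,-0.4,0],"rot":[0,0,0]},{"slide":[-0.8,-0.2,0],"rot":[0,0,0]},{"slide":[-0.8,0,0],"rot":[0,0,0]}]'
python3 -m crank '[{"slide":[0,0.05,0],"rot":[0,0,0]},{"slide":[0,0.1,0],"rot":[0,0,0]},{"slide":[0,0.15,0],"rot":[0,0,0]},{"slide":[0,0.2,0],"rot":[0,0,0]},{"slide":[0,0.2,0],"rot":[0,0,0]}]'
python3 tr.py
python3 -m crank '[{"slide":[0,0.05,0],"rot":[0,0,0]},{"slide":[0,0.1,0],"rot":[0,0,0]},{"slide":[0,0.15,0],"rot":[0,0,0]},{"slide":[0,0.15,0],"rot":[0,0,0]},{"slide":[0,0.15,0],"rot":[0,0,0]}]'
python3 tr.py
```

```text
time_s: 13.15
tcp_pos: [0.6044, -0.0253, 0.0453]
tcp_rot: [-2.339, -2.097, -0.0]
contact_force: [-1.9, 0.0, 0.6]
opening: 0.241
grasp_force: 58.8
time_s: 13.78
tcp_pos: [0.6063, -0.0255, 0.0453]
tcp_rot: [-2.339, -2.097, -0.0]
contact_force: [-0.2, -0.0, -0.5]
opening: 0.239
grasp_force: 58.8
t 13.78 tcp uv mm 23.3 -12.9 z 0.0453 F uvz -0.16 -0.03 -0.53
plate uv [61.6 -6.8] size [52.6 89.7] ang 0.3 u range 35.3 88.1 v -51.7 38.0
time_s: 14.45
tcp_pos: [0.6074, -0.0257, 0.0452]
tcp_rot: [-2.338, -2.097, 0.001]
contact_force: [-5.4, -0.4, 0.2]
opening: 0.241
grasp_force: 58.8
t 14.45 tcp uv mm 24.4 -12.9 z 0.0452 F uvz -5.29 -0.99 0.24
plate uv [62.4 -6.7] size [90.5 51.5] ang 89.8 u range 36.6 88.2 v -51.9 38.6
```

```bash

python3 -m crank '[{"slide":[0,0.03,0],"rot":[0,0,0]},{"slide":[0,0.03,0],"rot":[0,0,0]},{"slide":[0,0.03,0],"rot":[0,0,0]},{"slide":[0,0.03,0],"rot":[0,0,0]},{"slide":[0,0.03,0],"rot":[0,0,0]}]'
python3 - <<'E'
from tr import *
for i in range(3): im=track()
top=eyes.get_image("top")
cv2.imwrite("pics/f.png",np.vstack([cv2.resize(im[140:215,250:400],None,fx=5,fy=4,interpolation=cv2.INTER_CUBIC),cv2.resize(top[165:240,295:445],None,fx=5,fy=4,interpolation=cv2.INTER_CUBIC)]))
E
```

```text
time_s: 15.12
tcp_pos: [0.6075, -0.0257, 0.0451]
tcp_rot: [-2.338, -2.097, 0.001]
contact_force: [-6.5, -0.5, 2.2]
opening: 0.241
grasp_force: 58.8
t 15.12 tcp uv mm 24.5 -12.9 z 0.0451 F uvz -6.41 -1.23 2.2
plate uv [62.2 -6.6] size [51.4 90.4] ang 0.3 u range 36.6 88.1 v -51.9 38.6
t 15.18 tcp uv mm 24.5 -12.9 z 0.0451 F uvz -6.64 -0.68 1.74
plate uv [62.6 -6.7] size [90.5 51. ] ang 89.8 u range 37.2 88.2 v -51.9 38.6
t 15.22 tcp uv mm 24.5 -12.9 z 0.0451 F uvz -6.79 -0.89 2.86
plate uv [62.1 -6.7] size [90.5 52.1] ang 89.8 u range 36.0 88.2 v -51.9 38.6
```

View pics/f.png

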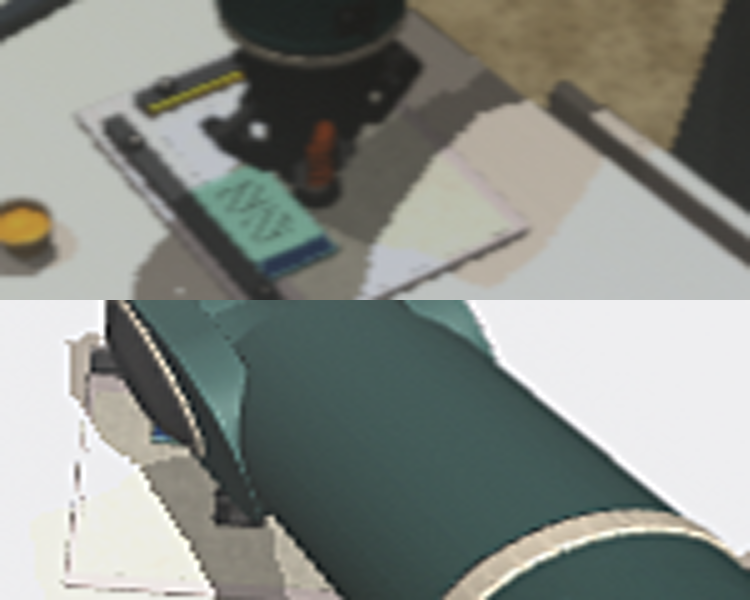

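The scene half shows the plate flat along the fence with no yellow left there (crop 190,205), and the side strip still yellow (195,92). Force is about 6.6 N. Next: back off, lift, and move round to the blue end while turning the gripper.

```bash

python3 -m crank '[{"slide":[0,-0.8,0],"rot":[0,0,0]},{"slide":[0,-1.2,0],"rot":[0,0,0]},{"slide":[0,-1.2,-2.5],"rot":[0,0,0]},{"slide":[0,-1.2,-4.5],"rot":[0,0,0]},{"slide":[2,-1.2,-4.5],"rot":[0,0,0]}]'
python3 -m crank '[{"slide":[3,1,0],"rot":[0,0,10]},{"slide":[5,3,0],"rot":[0,0,20]},{"slide":[5.9,4.9,0],"rot":[0,0,30]},{"slide":[5.9,4.9,0],"rot":[0,0,40]},{"slide":[5.9,4.9,0],"rot":[0,0,50]}]'
python3 -m crank '[{"slide":[0,0,0],"rot":[0,0,10]},{"slide":[0,0,0],"rot":[0,0,20]},{"slide":[0,0,0],"rot":[0,0,30]},{"slide":[0,0,0],"rot":[0,0,40]},{"slide":[0,0,0],"rot":[0,0,40]}]'
python3 - <<'E'
from tr import *
track(); s=sensors.get_state(); M=R.from_rotvec(s['tcp_rot']).as_matrix(); print(M.round(3),s['joint_positions'].round(2))
E
```

```text
time_s: 15.95
tcp_pos: [0.5993, -0.0055, 0.0919]
tcp_rot: [2.34, 2.093, 0.002]
contact_force: [0.5, 0.3, -0.9]
opening: 0.241
grasp_force: 58.8
time_s: 16.58
tcp_pos: [0.6531, 0.0504, 0.0895]
tcp_rot: [-3.008, -0.905, 0.001]
contact_force: [-0.5, -0.9, -0.2]
opening: 0.241
grasp_force: 58.8
time_s: 17.2
tcp_pos: [0.6531, 0.0501, 0.0898]
tcp_rot: [3.137, -0.167, -0.001]
contact_force: [-0.4, 0.2, -0.6]
opening: 0.243
grasp_force: 58.8
t 17.2 tcp uv mm 61.7 67.3 z 0.0898 F uvz -0.4 0.13 -0.6
plate uv [61.9 -6.3] size [52.  89.1] ang 0.3 u range 36.0 88.1 v -50.8 38.3
[[ 0.995 -0.104 -0.   ]
 [-0.104 -0.995 -0.   ]
 [-0.     0.    -1.   ]] [ 0.07  0.64 -0.28  1.63  0.21  0.9  -1.96]
```

```bash

python3 -m crank '[{"slide":[0,0,1.5],"rot":[0,0,0]},{"slide":[0,0,3],"rot":[0,0,0]},{"slide":[0,0,4.4],"rot":[0,0,0]},{"slide":[0,0,4.4],"rot":[0,0,0]},{"slide":[0,0.5,4.4],"rot":[0,0,0]}]'
python3 -m crank '[{"slide":[0,0.4,0],"rot":[0,0,0]},{"slide":[0,0.8,0],"rot":[0,0,0]},{"slide":[0,1.2,0],"rot":[0,0,0]},{"slide":[0,1.6,0],"rot":[0,0,0]},{"slide":[0,2.0,0],"rot":[0,0,0]}]'
python3 tr.py
python3 -m crank '[{"slide":[0,0.4,0],"rot":[0,0,0]},{"slide":[0,0.8,0],"rot":[0,0,0]},{"slide":[0,1.2,0],"rot":[0,0,0]},{"slide":[0,1.6,0],"rot":[0,0,0]},{"slide":[0,2.0,0],"rot":[0,0,0]}]'
python3 tr.py
```

```text
time_s: 17.88
tcp_pos: [0.653, 0.0441, 0.0464]
tcp_rot: [-3.137, 0.169, -0.0]
contact_force: [0.2, -0.2, -0.8]
opening: 0.242
grasp_force: 58.8
time_s: 18.5
tcp_pos: [0.6506, 0.0237, 0.0463]
tcp_rot: [-3.137, 0.171, -0.0]
contact_force: [0.0, 0.8, -0.8]
opening: 0.246
grasp_force: 58.8
t 18.5 tcp uv mm 62.1 40.8 z 0.0463 F uvz -0.08 0.77 -0.82
plate uv [ 69.1 -19. ] size [88.7 39.4] ang 87.8 u range 47.7 88.1 v -63.4 25.2
time_s: 19.18
tcp_pos: [0.6485, 0.0038, 0.0462]
tcp_rot: [-3.137, 0.171, 0.0]
contact_force: [0.3, 1.4, -0.2]
opening: 0.243
grasp_force: 58.8
t 19.18 tcp uv mm 62.1 20.7 z 0.0462 F uvz 0.18 1.39 -0.15
plate uv [ 68.3 -38.8] size [89.5 39.9] ang 89.4 u range 47.9 88.1 v -83.7 5.8
```

```bash

python3 -m crank '[{"slide":[0,0.4,0],"rot":[0,0,0]},{"slide":[0,0.8,0],"rot":[0,0,0]},{"slide":[0,1.2,0],"rot":[0,0,0]},{"slide":[0,1.6,0],"rot":[0,0,0]},{"slide":[0,2.0,0],"rot":[0,0,0]}]'
python3 tr.py
python3 -m crank '[{"slide":[0,0.3,0],"rot":[0,0,0]},{"slide":[0,0.6,0],"rot":[0,0,0]},{"slide":[0,0.9,0],"rot":[0,0,0]},{"slide":[0,1.2,0],"rot":[0,0,0]},{"slide":[0,1.5,0],"rot":[0,0,0]}]'
python3 tr.py
python3 -m crank '[{"slide":[0,0.1,0],"rot":[0,0,0]},{"slide":[0,0.2,0],"rot":[0,0,0]},{"slide":[0,0.3,0],"rot":[0,0,0]},{"slide":[0,0.4,0],"rot":[0,0,0]},{"slide":[0,0.4,0],"rot":[0,0,0]}]'
python3 tr.py
```

```text
time_s: 19.85
tcp_pos: [0.6463, -0.0161, 0.0463]
tcp_rot: [-3.137, 0.171, 0.0]
contact_force: [0.3, 0.6, -0.9]
opening: 0.237
grasp_force: 58.8
t 19.85 tcp uv mm 62.0 0.7 z 0.0463 F uvz 0.2 0.6 -0.9
plate uv [ 68.5 -60. ] size [85.2 40. ] ang 89.5 u range 48.1 88.1 v -102.7 -17.4
time_s: 20.52
tcp_pos: [0.6446, -0.031, 0.0462]
tcp_rot: [-3.137, 0.171, 0.0]
contact_force: [-0.3, 0.7, 0.1]
opening: 0.242
grasp_force: 58.8
t 20.52 tcp uv mm 62.0 -14.2 z 0.0462 F uvz -0.39 0.71 0.07
plate uv [ 68.3 -74.1] size [92.4 39. ] ang 88.7 u range 48.3 87.9 v -120.2 -28.0
time_s: 21.2
tcp_pos: [0.6442, -0.0349, 0.0463]
tcp_rot: [3.137, -0.171, -0.0]
contact_force: [0.6, -0.2, -0.9]
opening: 0.242
grasp_force: 58.8
t 21.2 tcp uv mm 62.0 -18.1 z 0.0463 F uvz 0.62 -0.16 -0.87
plate uv [ 68.4 -78. ] size [88.1 38.6] ang 88.7 u range 48.3 87.9 v -121.9 -34.0
```

```bash

python3 -m crank '[{"slide":[0,0.1,0],"rot":[0,0,0]},{"slide":[0,0.15,0],"rot":[0,0,0]},{"slide":[0,0.2,0],"rot":[0,0,0]},{"slide":[0,0.25,0],"rot":[0,0,0]},{"slide":[0,0.25,0],"rot":[0,0,0]}]'
python3 -m crank '[{"slide":[0,0.05,0],"rot":[0,0,0]},{"slide":[0,0.1,0],"rot":[0,0,0]},{"slide":[0,0.15,0],"rot":[0,0,0]},{"slide":[0,0.15,0],"rot":[0,0,0]},{"slide":[0,0.15,0],"rot":[0,0,0]}]'
python3 tr.py
```

```text
time_s: 21.88
tcp_pos: [0.644, -0.0372, 0.0463]
tcp_rot: [-3.137, 0.171, 0.0]
contact_force: [-0.8, 0.6, -1.0]
opening: 0.241
grasp_force: 58.8
time_s: 22.5
tcp_pos: [0.6438, -0.0388, 0.0462]
tcp_rot: [3.137, -0.171, -0.0]
contact_force: [-0.5, 0.1, -0.9]
opening: 0.24
grasp_force: 58.8
t 22.5 tcp uv mm 62.0 -22.1 z 0.0462 F uvz -0.51 0.03 -0.9
plate uv [ 68.  -82.7] size [40. 91.] ang 0.3 u range 48.1 88.1 v -128.2 -37.2
```

```bash

python3 -m crank '[{"slide":[0,0.04,0],"rot":[0,0,0]},{"slide":[0,0.08,0],"rot":[0,0,0]},{"slide":[0,0.12,0],"rot":[0,0,0]},{"slide":[0,0.12,0],"rot":[0,0,0]},{"slide":[0,0.12,0],"rot":[0,0,0]}]'
python3 tr.py
```

```text
time_s: 23.18
tcp_pos: [0.6437, -0.0393, 0.0463]
tcp_rot: [-3.136, 0.17, -0.0]
contact_force: [0.7, 5.0, -1.0]
opening: 0.242
grasp_force: 58.9
t 23.18 tcp uv mm 62.0 -22.5 z 0.0463 F uvz 0.15 5.08 -0.99
plate uv [ 68.  -83.6] size [40.  92.7] ang 0.3 u range 48.1 88.1 v -129.9 -37.2
```

```bash

python3 -m crank '[{"slide":[0,0.02,0],"rot":[0,0,0]},{"slide":[0,0.02,0],"rot":[0,0,0]},{"slide":[0,0.02,0],"rot":[0,0,0]},{"slide":[0,0.02,0],"rot":[0,0,0]},{"slide":[0,0.02,0],"rot":[0,0,0]}]'
python3 - <<'E'
from tr import *
for i in range(2): im=track()
E
python3 -m crank '[{"slide":[0,-0.5,0],"rot":[0,0,0]},{"slide":[0,-1.2,0],"rot":[0,0,0]},{"slide":[0,-1.5,-2],"rot":[0,0,0]},{"slide":[0,-1.5,-5],"rot":[0,0,0]},{"slide":[0,-6,-8],"rot":[0,0,0]}]'
python3 -m crank '[{"slide":[0,-6,-2],"rot":[0,0,-10]},{"slide":[0,-12,-4],"rot":[0,0,-20]},{"slide":[0,-17,-4],"rot":[0,0,-30]},{"slide":[-1,-22,-4],"rot":[0,0,-40]},{"slide":[-2,-25,-4],"rot":[0,0,-50]}]'
python3 - <<'E'
from tr import *
im=track(); top=eyes.get_image("top"); cv2.imwrite("pics/top2.png",top)
cv2.imwrite("pics/g.png",np.vstack([cv2.resize(im[140:215,250:400],None,fx=5,fy=4,interpolation=cv2.INTER_CUBIC),cv2.resize(top[165:240,295:445],None,fx=5,fy=4,interpolation=cv2.INTER_CUBIC)]))
s=sensors.get_state(); M=R.from_rotvec(s['tcp_rot']).as_matrix(); print(M.round(3),s['joint_positions'].round(2),s['tcp_pos'])
E
```

```text
time_s: 23.85
tcp_pos: [0.6438, -0.0393, 0.0463]
tcp_rot: [-3.136, 0.17, -0.0]
contact_force: [0.3, 5.3, -1.4]
opening: 0.239
grasp_force: 58.9
t 23.85 tcp uv mm 62.0 -22.6 z 0.0463 F uvz -0.25 5.34 -1.39
plate uv [ 68.  -83.6] size [93.2 39.2] ang 88.7 u range 48.1 87.9 v -129.9 -37.2
t 23.9 tcp uv mm 62.0 -22.6 z 0.0463 F uvz 0.27 5.18 -1.1
plate uv [ 68.1 -83.6] size [92.6 40. ] ang 89.8 u range 48.1 88.2 v -129.9 -37.4
time_s: 24.58
tcp_pos: [0.6506, 0.0162, 0.1285]
tcp_rot: [3.135, -0.179, 0.001]
contact_force: [1.4, 1.0, -0.5]
opening: 0.241
grasp_force: 59.0
time_s: 25.2
tcp_pos: [0.6568, 0.2732, 0.1679]
tcp_rot: [-2.91, -1.182, -0.002]
contact_force: [0.4, -0.2, -0.5]
opening: 0.239
grasp_force: 59.0
t 25.2 tcp uv mm 41.5 289.5 z 0.1679 F uvz 0.41 -0.18 -0.53
plate uv [ 63.3 -83.5] size [90.2 48.5] ang 88.7 u range 38.1 87.6 v -128.3 -38.4
[[ 0.715  0.699 -0.   ]
 [ 0.699 -0.715  0.002]
 [ 0.002 -0.002 -1.   ]] [-0.11  0.68 -0.51  1.42  0.35  1.13 -1.47] [0.6557369  0.27490316 0.16772897]
```

View pics/g.png

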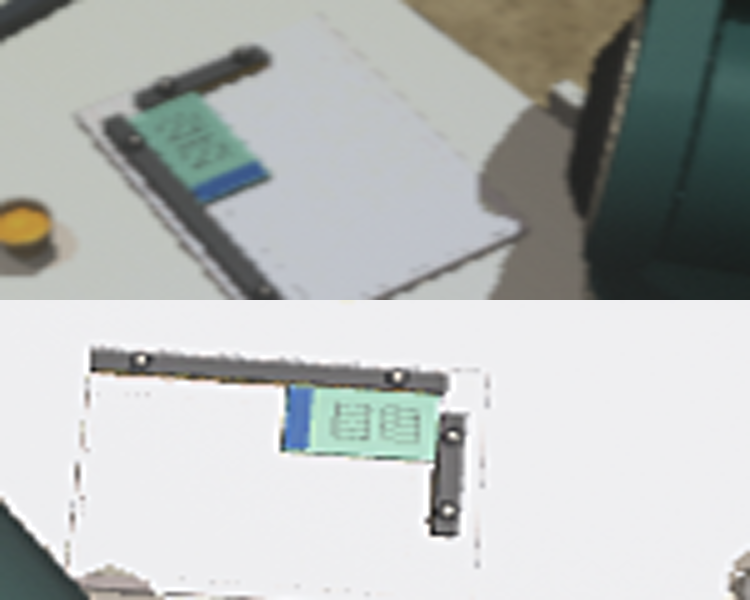

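Both strips show no yellow and the plate sits in the corner (top half: plate at (360,420), fence strip and side strip both in). Now I return the pusher.

```bash
python3 - <<'E'
from h import *
t=cv2.imread("pics/top2.png"); hsv=cv2.cvtColor(t,cv2.COLOR_BGR2HSV)
m=cv2.inRange(hsv,(65,40,60),(92,255,255))|cv2.inRange(hsv,(95,90,50),(120,255,255)); roi=m*0; roi[180:205,345:390]=255
ct=max(cv2.findContours(m&roi,0,1)[0],key=cv2.contourArea).reshape(-1,2)
print("plate",cv2.minAreaRect((cast("top",ct,.02)[:,:2]*1000).astype(np.float32)),"stage yaw deg -6.1")
s=sensors.get_state(); M=R.from_rotvec(s['tcp_rot']).as_matrix()
print(((np.array([.579,.299,.06])-s['tcp_pos'])@M*100).round(2))
E
```

```text
plate ((637.5494384765625, -99.29733276367188), (89.27923583984375, 50.39086151123047), 83.99227142333984) stage yaw deg -6.1
[-3.82 -7.07 10.78]
```

```bash

python3 -m crank '[{"slide":[-2,-3.5,0],"rot":[0,0,0]},{"slide":[-3.8,-7.1,2],"rot":[0,0,0]},{"slide":[-3.8,-7.1,6],"rot":[0,0,0]},{"slide":[-3.8,-7.1,9.5],"rot":[0,0,0]},{"slide":[-3.8,-7.1,10.8],"rot":[0,0,0]}]'
python3 -m crank '[{"slide":[0,0,0.8],"rot":[0,0,0]},{"slide":[0,0,1.5],"rot":[0,0,0]},{"slide":[0,0,2.1],"rot":[0,0,0]},{"slide":[0,0,2.3],"rot":[0,0,0]},{"slide":[0,0,2.3],"rot":[0,0,0]}]'
python3 -m crank '[{"slide":[0,0,0.1],"rot":[0,0,0]},{"slide":[0,0,0.1],"rot":[0,0,0]},{"slide":[0,0,0.1],"rot":[0,0,0]},{"slide":[0,0,0.1],"rot":[0,0,0]},{"slide":[0,0,0.1],"rot":[0,0,0]}]'
```

```text
time_s: 25.92
tcp_pos: [0.5808, 0.2942, 0.0576]
tcp_rot: [2.915, 1.168, -0.002]
contact_force: [0.2, 0.3, -0.6]
opening: 0.239
grasp_force: 59.0
time_s: 26.55
tcp_pos: [0.5809, 0.2953, 0.0354]
tcp_rot: [-2.915, -1.171, -0.0]
contact_force: [-0.5, -0.1, -1.1]
opening: 0.243
grasp_force: 59.0
time_s: 27.18
tcp_pos: [0.5811, 0.2954, 0.0347]
tcp_rot: [-2.915, -1.171, -0.001]
contact_force: [-0.6, -0.4, 6.6]
opening: 0.239
grasp_force: 59.6
```

```bash

python3 -m crank '[{"slide":[0,0,-0.8],"rot":[0,0,0]},{"slide":[0.2,-0.5,-0.8],"rot":[0,0,0]},{"slide":[0.3,-0.9,-0.8],"rot":[0,0,0]},{"slide":[0.3,-0.9,-0.3],"rot":[0,0,0]},{"slide":[0.3,-0.9,-0.02],"rot":[0,0,0]}]'
python3 -m crank '[{"slide":[0,0,0],"rot":[0,0,0]},{"slide":[0,0,0],"rot":[0,0,0]},{"slide":[0,0,0],"rot":[0,0,0]},{"slide":[0,0,0],"rot":[0,0,0]},{"slide":[0,0,0],"rot":[0,0,0]}]'
python3 -m crank '[{"slide":[0,0,0],"rot":[0,0,0]},{"slide":[0,0,0],"rot":[0,0,0]},{"slide":[0,0,0],"rot":[0,0,0]},{"slide":[0,0,0],"rot":[0,0,0]},{"slide":[0,0,0],"rot":[0,0,0]}]' 8.5
python3 -m crank '[{"slide":[0,0,0],"rot":[0,0,0]},{"slide":[0,0,-2],"rot":[0,0,0]},{"slide":[0,0,-6],"rot":[0,0,0]},{"slide":[0,0,-11],"rot":[0,0,0]},{"slide":[0,0,-17],"rot":[0,0,0]}]'
python3 -m crank '[{"slide":[0,0,-5],"rot":[0,0,0]},{"slide":[-4,4,-5],"rot":[0,0,0]},{"slide":[-8,8,-5],"rot":[0,0,0]},{"slide":[-12,12,-5],"rot":[0,0,0]},{"slide":[-12,12,-5],"rot":[0,0,0]}]'
python3 - <<'E'
from tr import *
im=track(); top=eyes.get_image("top")
cv2.imwrite("pics/k.png",np.vstack([cv2.resize(im[220:295,330:480],None,fx=5,fy=4,interpolation=cv2.INTER_CUBIC),cv2.resize(top[180:255,180:330],None,fx=5,fy=4,interpolation=cv2.INTER_CUBIC)]))
E
```

```text
time_s: 27.8
tcp_pos: [0.5768, 0.3039, 0.0345]
tcp_rot: [-2.915, -1.171, 0.0]
contact_force: [-10.6, -5.0, 36.0]
opening: 0.246
grasp_force: 62.9
time_s: 28.42
tcp_pos: [0.5768, 0.3039, 0.0347]
tcp_rot: [-2.915, -1.171, 0.0]
contact_force: [-3.8, -1.2, 8.6]
opening: 0.242
grasp_force: 60.0
time_s: 29.05
tcp_pos: [0.5768, 0.3038, 0.0344]
tcp_rot: [-2.915, -1.171, 0.0]
contact_force: [0.4, 0.8, -0.1]
opening: 0.994
grasp_force: 0.0
time_s: 29.68
tcp_pos: [0.5763, 0.3037, 0.2071]
tcp_rot: [-2.915, -1.171, 0.0]
contact_force: [0.9, 0.7, 0.4]
opening: 0.996
grasp_force: 0.0
time_s: 30.3
tcp_pos: [0.5736, 0.1293, 0.2559]
tcp_rot: [2.917, 1.161, 0.001]
contact_force: [0.2, 0.5, -0.3]
opening: 0.994
grasp_force: 0.0
t 30.3 tcp uv mm -25.8 137.5 z 0.2559 F uvz 0.18 0.54 -0.3
plate uv [ 63.2 -83.4] size [90.  49.1] ang 89.2 u range 38.1 87.9 v -128.3 -38.4
```

View pics/k.png

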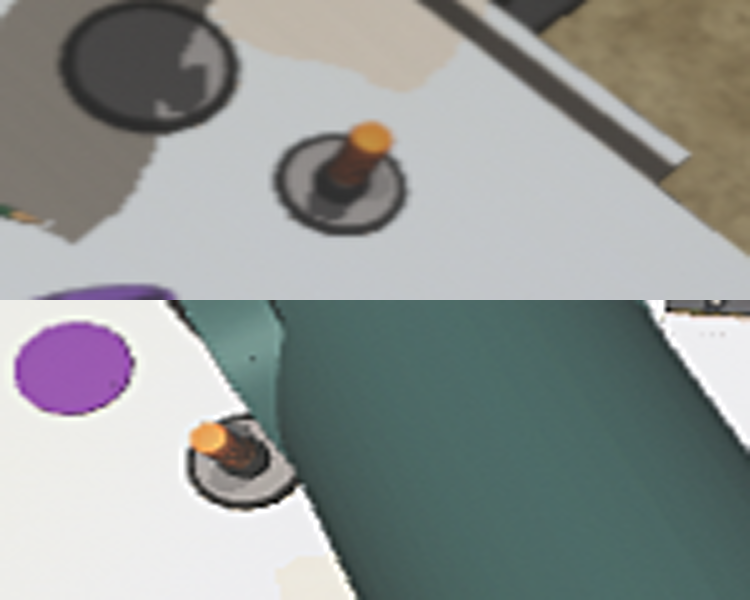

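The pusher stands upright, centred on the small grey rest (scene crop 340,185). The plate is square in the corner, and the arm is clear and still.

```bash
python3 -c "
from workcell import order
print(order.job_done())"
```

```text
the job is handed in; nothing more can be done
None
```

I pressed the plate home against the long fence (about 6.6 N on the wrist sensor) and then the side stop (about 5.3 N). It sits square in the corner with both yellow strips in, the pusher stands upright on its rest, the bystanders were never touched on the way, and I handed the job in at about 30 s; no verdict was returned.

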